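Pin the racquet cradle carriage to its rail

TASK

Take the steel locking pin with the black paddle grip out of the wooden tool block and put it into the hole in the racquet cradle's sliding carriage. The matching hole in the rail underneath is hidden, so with the pin resting lightly on the rail slide the carriage towards the end of the rail with more free length until the pin drops in, then push it fully home, upright, and let go. Feel your way gently, never pressing the pin on the cradle with more than about 30 N, and leave the awl, jar, bumper strip and hook tool where they are.

Things in the scene. Friction and masses are not known exactly. Their poses are not given: they have to be found in the camera images.
- pin: Steel locking pin, upright in the tool block at the start. Origin: centre of the underside of its collar; z up along the pin. Above it: steel collar 24 mm in diameter, 4 mm high, then a black plastic paddle grip 22 mm (along its x) by 36 mm (along its y), 36 mm high; the top is 40 mm above the origin. Weighs 60 to 130 g.
- pin_tip (a point): Centre of the pin's flat nose, 50 mm below the pin's origin; axes as the pin. The shank is round, 12 mm in diameter and 50 mm long; its last 7 mm taper to a nose 8 mm in diameter.
- tool_block: Fixed wooden block 70 (x) x 170 (y) x 70 mm high, origin at the centre of its underside. Two upright 16 mm holes through its top, at y = -45 mm (the pin, its collar resting on the block) and y = +45 mm (the awl).
- fixture: Racquet cradle bolted to the bench: grey cast base 120 (x) x 300 (y) mm, origin at the centre of its underside, y along the rail. At the start the carriage on it stands towards the -y end.
- rail_mid (a point): Middle of the fixture on the rail's flat top, 46 mm above the bench; axes as the fixture. The rail is fixed steel with one upright 14 mm hole, 36 mm deep, always hidden under the carriage. Where it lies along y is not known and differs each time; across x it is in line with the carriage's hole. At the start the carriage's hole is 15 to 75 mm short of it, on the -y side.
- carriage_hole (a point): Centre of the upper mouth of the 14 mm through hole in the aluminium carriage, level with its flat top 68 mm above the bench; axes as the fixture. The hole is 18 mm long, with a 4 mm gap between carriage and rail. The pin has 1 mm play all round; mouths chamfered 1.5 mm. Nose on the rail: collar 28 mm above the carriage; fully home: collar on the carriage.
- carriage (a joint): Position of the carriage along the fixture's y, in m: 0 with its hole at the middle of the fixture, range -0.045 to 0.040, growing towards +y. It slides freely under about 3 N and stays where it is left. Plate 92 (x) x 170 (y) mm, with two rubber-faced pads 60 mm wide (x) and 26 mm high above the plate, inner faces 67 mm either side of the hole along y.
- awl: Awl with turned dark-wood handle 28 mm thick, standing in the tool block, handle top 58 mm above the block. Leave alone. Origin where handle meets blade.
- jar: Brown glass jar with black screw lid, 62 mm in diameter, 82 mm high, origin at the centre of its underside. Leave alone.
- bumper: Curved red plastic bumper strip, 260 mm long, 14 mm high, lying on the bench. Leave alone. Origin under its middle.
- hook_tool: Hook tool with orange handle 100 mm long, 22 mm thick, and thin steel hook, lying on the bench. Leave alone. Origin under the middle of the handle; x points to the hook.
There are look-alikes about, which are no part of the job. Of the things that look like the tool_block, take the one that is nearest to the robot's base at the start.

How it is judged:
By the outcome, as a careful person would: the job done as asked, in the order asked, and still so for the second after the job is handed in, with the robot touching nothing.
It also fails if it takes over 64 s, if anything falls off the work surface, if the arm or the gripper's body presses on something with over 40 N, if the wrist force passes 120 N, or if a joint passes its speed limit or range.

ROBOT

A 6-joint arm with a two-finger parallel gripper is mounted at the origin on the work surface. World frame = base frame: x ahead of the robot, y to its left, z up, the work surface at z = 0. Lengths are in m, angles in rad, forces in N, time in s.
With the tool pointing down it reaches from about 0.375 to 0.9 m from the base axis. Payload 3.1 kg.
Tool frame: the origin (TCP) lies between the finger pads; the fingertips stand 19 mm ahead of it and the grasp point (between the pads) is the TCP; z points along the fingers, y is the direction in which the jaws open and shut (so a half turn about z gives the same grasp; the last joint's range is limited). The gripper opens to 87 mm and grips with 3 to 60 N. Pads are 19 mm wide; open, the fingers measure 117 mm over their backs; the gripper's body (75 mm by 190 mm) begins 51 mm behind the grasp point.
Start: joints at [1.123, 0.527, 1.433, -0, 1.181, -0.178], TCP at [0.166, 0.603, 0.242] pointing down, gripper open.
Joint ranges: [-3.08, 3.08], [-0.75, 2.2], [0.22, 2.44], [-1.43, 4.57], [0, 2.65], [-2.85, 2.85]. Speed limits (rad/s): [2.79, 2.79, 3.14, 3.14, 3.14, 3.14].

INTERFACE

Orientations are given as a unit quaternion [x, y, z, w].
In Python, from rig import robot gives the robot as it stands.
- The arm moves only by the tool apply_moves, never from a script. Its argument "series" is a list of rows, each a list of 7 numbers: the shift along the tool's x, y, z in cm, then the turn, a rotation vector about the tool's x, y, z in degrees, then the opening, from 0 (shut) to 1 (fully open). In form: [[dx, dy, dz, rx, ry, rz, grip], ...]. A call has 1 to 5 rows; each row is the pose to reach, as a shift and turn from the pose commanded when the call began, along the tool's axes at that moment; what a row does not reach only later rows make up. A row lasts 1/12 s, in which the tool goes at most 41.7 mm and 7.16 degrees, less where a joint would pass 70% of its speed; a pose out of reach is approached as far as the arm can. A call with a gripper value outside its range is refused whole. The fingers move at their own pace and stop on an object; "newtons" is the grip in N (left out, the last holds). Time passes only in rows, so rows that repeat a pose let the fingers close. It gives the time, the measured TCP pose, the force and the opening at its end, in the units of the state.
- robot.get_obs(): the state, without advancing time (a new reading comes with each control period).
- robot.camera(name): name is "side" or "top"; returns the picture (480x640x3 uint8, red, green, blue); there is no depth.
- robot.camera_params(name): a dict with "mtx" (3x3 intrinsics, pixels), "D" ([k1, k2, p1, p2, k3] as OpenCV has them; the pictures are not rectified), "origin" and "rotation" of the camera in the world. Camera axes: x right, y down, z forward; pixel columns grow to the right and rows downward; lengths in m; the calibration is good to about 2 mm. A picture is of the moment at which its call begins. camera_params takes no time and is no camera call.
- robot.hand_in(): hands the job in, once; it reports no verdict.
The state is a dict: "time": time; "q": joint angles; "joint_velocities": joint speeds; "joint_torque": joint torques, N m; "position": TCP position; "tool_rot": TCP orientation; "ft_force": force on the tool from outside, world axes, zero at the start; "moment": the same for the moment, N m; "grip_width": finger opening in m.
Only numpy, scipy, OpenCV 4.12 (cv2) and the standard library are available. Lean on these libraries where they do the work, as an engineer would, in place of code of your own. Each camera call takes 0.05 s, during which the arm holds its last target. There are 200 camera calls.

## Working session

There is one attempt and no reset: what is moved stays moved. The work goes in short steps, Python scripts to look and compute and a tool call to move; the robot and the scene stay as the last step left them, time stands still between calls to the robot, and variables do not carry over. Pictures are saved under pics/ and viewed, about 8 in all and at most 12, crops included, and the job is handed in when it is done.

Besides the shell and the picture viewer there is one more tool, called after "Call:" as a command line: name --pt "numbers of a row" for each row, then --argument value for the rest. apply_moves: Moves the arm, as the interface text tells. Its arguments: {"type":"object","properties":{"series":{"type":"array"},"newtons":{"type":"number"}},"required":["series"]}

```bash
mkdir -p pics; cat > h.py <<'E'
import numpy as np, cv2, json
from rig import robot
from scipy.spatial.transform import Rotation as R
def snap(c,f,crop=None,s=1):
    im=robot.camera(c)
    np.save(f'pics/{f}.npy',im)
    if crop: x0,y0,x1,y1=crop; im=im[y0:y1,x0:x1]
    im=cv2.resize(im,None,fx=s,fy=s,interpolation=cv2.INTER_CUBIC)
    cv2.imwrite(f'pics/{f}.png',im[:,:,::-1])
def ray(c,u,v):
    p=robot.camera_params(c)
    a=cv2.undistortPoints(np.array([[[u,v]]],float),np.array(p['mtx']),np.array(p['D'],float))[0,0]
    return np.array(p['origin']),np.array(p['rotation'])@[a[0],a[1],1]
def atz(c,u,v,z):
    o,d=ray(c,u,v); return o+d*(z-o[2])/d[2]
def proj(c,P):
    p=robot.camera_params(c); Rm=np.array(p['rotation']).T
    return cv2.projectPoints(np.atleast_2d(P).astype(float),cv2.Rodrigues(Rm)[0],-Rm@np.array(p['origin']),np.array(p['mtx']),np.array(p['D'],float))[0][:,0]
def st():
    o=robot.get_obs(); return {k:np.round(o[k],4).tolist() for k in ('time','position','tool_rot','ft_force','grip_width','q')}
E
python3 -c "
from h import *
snap('top','t0');snap('side','s0')
print(st(), R.from_quat(robot.get_obs()['tool_rot']).as_matrix().round(3))
for c in('top','side'): print(robot.camera_params(c))"
```

```text
{'time': 0.1, 'position': [0.1657, 0.602, 0.2407], 'tool_rot': [0.134, 0.991, -0.0009, -0.0003], 'ft_force': [-0.8029, -0.5963, 0.4372], 'grip_width': 0.087, 'q': [1.1235, 0.5284, 1.4338, 0.0, 1.1814, -0.1785]} [[-0.964  0.266 -0.001]
 [ 0.266  0.964 -0.002]
 [ 0.    -0.002 -1.   ]]
{'mtx': array([[559.24208328,   0.        , 320.20694662],
       [  0.        , 559.24208328, 243.42478946],
       [  0.        ,   0.        ,   1.        ]]), 'D': array([-0.15557128,  0.        ,  0.        ,  0.        ,  0.        ]), 'origin': array([0.43231063, 0.15984577, 1.33482205]), 'rotation': array([ 0.71500685, -0.69600585,  0.04451795, -0.04857182])}
{'mtx': array([[594.3432409 ,   0.        , 314.43305396],
       [  0.        , 594.3432409 , 240.10716038],
       [  0.        ,   0.        ,   1.        ]]), 'D': array([-0.01111941,  0.        ,  0.        ,  0.        ,  0.        ]), 'origin': array([0.40113352, 1.03577739, 0.93012047]), 'rotation': array([-0.10234427,  0.91390497, -0.390964  ,  0.03808556])}
```

View pics/t0.png

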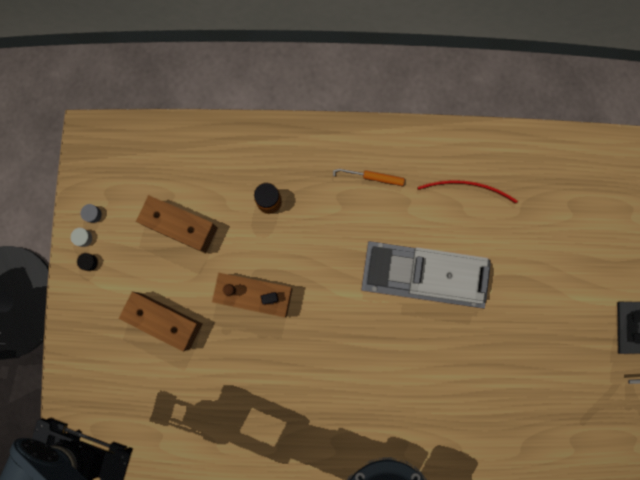

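View pics/s0.png

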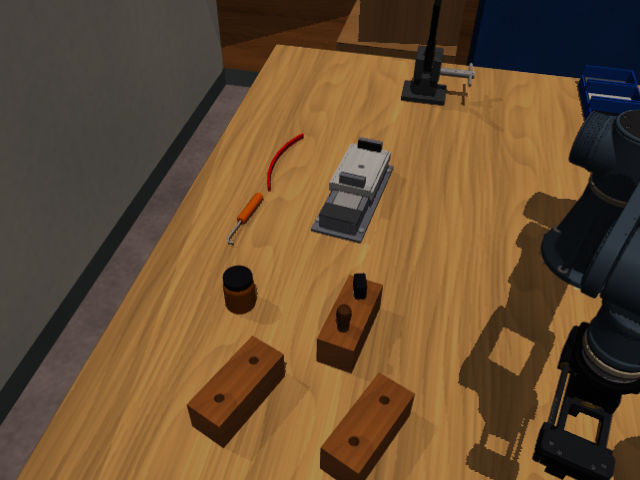

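The quaternion rotation needs converting. There are three block-like things in the top view: (253,295), holding the awl and paddle pin, (177,222), empty, and (160,320), empty. The first looks nearest to the base and holds the pin. I'll confirm it in an enlarged crop.

```bash
sed -i "s/np.array(p\['rotation'\])/RM(p)/g" h.py; echo "def RM(p): return R.from_quat(p['rotation']).as_matrix()" >> h.py
python3 -c "
from h import *
im=np.load('pics/t0.npy')
a=cv2.resize(im[265:325,205:305],None,fx=8,fy=8,interpolation=cv2.INTER_CUBIC)
b=cv2.resize(im[235:315,355:500],None,fx=5.5,fy=5.5,interpolation=cv2.INTER_CUBIC)
cv2.imwrite('pics/a.png',a[:,:,::-1]);cv2.imwrite('pics/b.png',b[:,:,::-1])
im=np.load('pics/s0.npy')
s=cv2.resize(im[260:375,300:400],None,fx=5,fy=5,interpolation=cv2.INTER_CUBIC);cv2.imwrite('pics/c.png',s[:,:,::-1])
for u,v in ((253,295),(177,222),(160,320)):
  p=atz('top',u,v,.07);print(p,np.hypot(*p[:2]))
print(atz('top',449,275,.068),atz('side',361,167,.068),atz('top',270,298,.11),atz('side',360,278,.11))
"
```

```text
[0.47805326 0.31823829 0.07      ] 0.5742913270934284
[0.64107202 0.50294018 0.07      ] 0.8148141916447432
[0.41403815 0.52970046 0.07      ] 0.6723170166678252
[ 0.5351261  -0.12691265  0.068     ] [ 0.53365572 -0.12000368  0.068     ] [0.4711758  0.27562963 0.11      ] [0.47323363 0.27817171 0.11      ]
```

View pics/a.png

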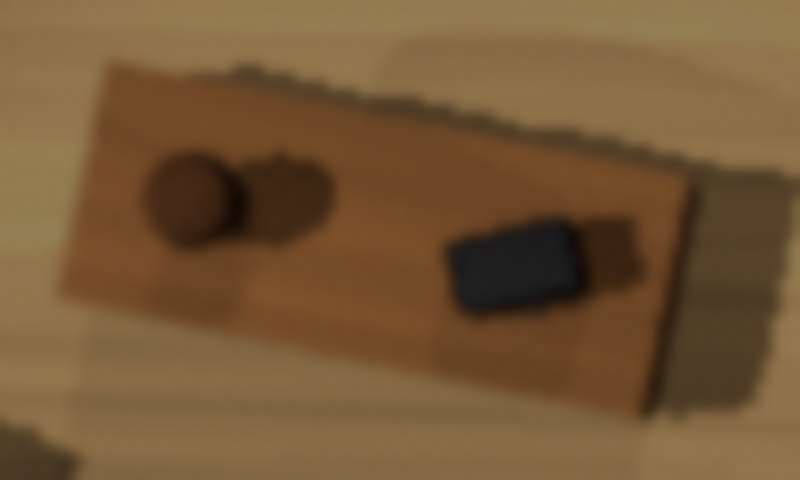

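View pics/b.png

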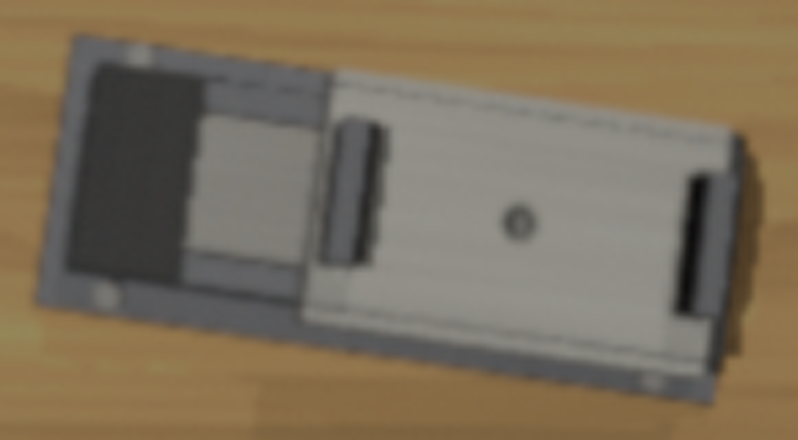

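View pics/c.png

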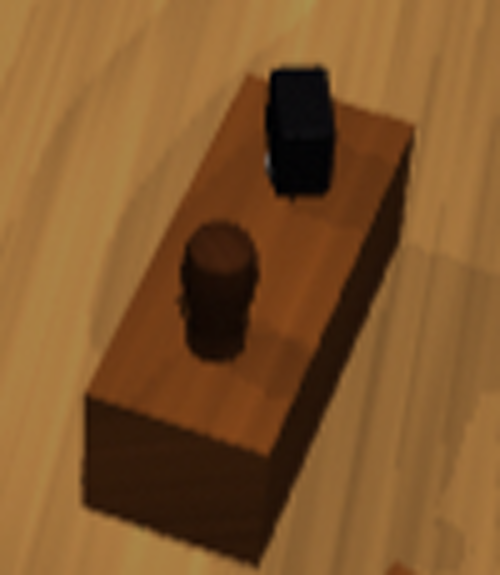

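The crop shows the paddle pin at about (269,298) and the awl at about (230,290), both in the nearest block, which is 0.574 m from the base. The carriage hole is at about (449,275), and the free rail lies to image left, so the fixture's +y is roughly world +y.

```bash
cat >> h.py <<'E'
E
python3 -c "
from h import *
A=lambda x,y,z:atz('top',(x+.5)/8-.5+205,(y+.5)/8-.5+265,z)
B=lambda x,y,z:atz('top',(x+.5)/5.5-.5+355,(y+.5)/5.5-.5+235,z)
C=[A(*c,.11) for c in((447,245),(568,222),(585,295),(465,315))]
print('pad corners',np.round(C,4),'cen',np.mean(C,0))
bl=[A(*c,.07) for c in((107,62),(692,178),(645,415),(60,295))];print('block',np.round(bl,4))
o=np.mean(bl,0);d=(bl[0]+bl[3]-bl[1]-bl[2]);d/=np.linalg.norm(d);print('blk cen',o,'ang',np.degrees(np.arctan2(d[1],d[0])),'pin pred',o-.045*d)
l=(C[0]+C[3]-C[1]-C[2])/2;w=(C[0]+C[1]-C[2]-C[3])/2
print(np.linalg.norm(l),np.linalg.norm(w),np.degrees(np.arctan2(l[1],l[0])),np.degrees(np.arctan2(w[1],w[0])))
print('hole',B(518,222,.068))
for p,q,z in (((712,402),(38,304),.012),((735,130),(335,72),.068),((712,373),(303,320),.068)):
  P,Q=B(*p,z),B(*q,z);print(P,Q,np.linalg.norm(Q-P),np.degrees(np.arctan2(*(Q-P)[1::-1])))
S=[atz('side',(x+.5)/5-.5+300,(y+.5)/5-.5+260,.11) for x,y in((270,70),(326,72),(333,132),(271,132))];print(np.round(S,4),np.mean(S,0))
M=R.from_quat(robot.get_obs()['tool_rot']).as_matrix();print('tooly',np.degrees(np.arctan2(M[1,1],M[0,1])))
"
```

```text
pad corners [[0.4767 0.2969 0.11  ]
 [0.484  0.2639 0.11  ]
 [0.4642 0.2585 0.11  ]
 [0.4577 0.2912 0.11  ]] cen [0.47064154 0.27760985 0.11      ]
block [[0.5272 0.4007 0.07  ]
 [0.4991 0.2326 0.07  ]
 [0.432  0.2437 0.07  ]
 [0.4605 0.4111 0.07  ]]
blk cen [0.47969119 0.3220334  0.07      ] ang 80.43250969817001 pin pred [0.47221177 0.27765933 0.07      ]
0.03353383416743405 0.020143583544705093 101.7988046507417 15.871656220752413
hole [ 0.53521828 -0.12638469  0.068     ]
[ 0.46337045 -0.22497081  0.012     ] [0.49938808 0.06924789 0.012     ] 0.2964150954157326 83.02069913943315
[ 0.5759592  -0.21915336  0.068     ] [ 0.5960533  -0.04915748  0.068     ] 0.1711793567158529 83.25872159395814
[ 0.47408517 -0.20869194  0.068     ] [ 0.49257242 -0.03660335  0.068     ] 0.17307876821584264 83.86830714676003
[[0.4868 0.2698 0.11  ]
 [0.4661 0.266  0.11  ]
 [0.4588 0.2954 0.11  ]
 [0.4811 0.3006 0.11  ]] [0.47321065 0.28294766 0.11      ]
tooly 74.59763857608853
```

```bash
cat >> h.py <<'E'
def go(p,ang):
    "tool-axis shift (cm) and turn (deg) to TCP p, pointing down, jaws along world angle ang"
    o=robot.get_obs(); T=R.from_quat(o['tool_rot']); a=np.radians(ang)
    y=np.array([np.cos(a),np.sin(a),0]); z=np.array([0,0,-1.]); G=R.from_matrix(np.c_[np.cross(y,z),y,z])
    print('t %.2f'%o['time'],np.r_[T.inv().apply(np.array(p)-o['position'])*100,(T.inv()*G).as_rotvec(degrees=True)].round(2),'F',o['ft_force'].round(1),'grip',round(o['grip_width'],4),'pos',o['position'].round(4))
E
python3 -c "
from h import *
go((.4717,.278,.17),102)"
```

```text
t 0.10 [-38.11 -23.09   7.1   -0.1   -0.05 -27.4 ] F [-0.8 -0.6  0.4] grip 0.087 pos [0.1657 0.602  0.2407]
```

Call:
apply_moves --pt "-38 -23 5 0 0 -27 0.7" --pt "-38 -23 5 0 0 -27 0.7" --pt "-38 -23 5 0 0 -27 0.7" --pt "-38 -23 5 0 0 -27 0.7" --pt "-38 -23 5 0 0 -27 0.7"

```text
time: 0.52
position: [0.3037, 0.4563, 0.2186]
tool_rot: [-0.104, 0.995, -0.0, -0.0]
ft_force: [0.6, 0.2, 0.4]
grip_width: 0.0642
```

```bash
python3 -c "
from h import *
go((.4717,.278,.17),102)"
```

```text
t 0.52 [-1.276e+01 -2.091e+01  4.860e+00 -2.000e-02 -3.000e-02 -1.100e-01] F [0.6 0.2 0.4] grip 0.0642 pos [0.3037 0.4563 0.2186]
```

Call:
apply_moves --pt "-12.5 -20.5 4.5 0 0 0 0.7" --pt "-12.5 -20.5 4.5 0 0 0 0.7" --pt "-12.5 -20.5 4.5 0 0 0 0.7" --pt "-12.5 -20.5 4.5 0 0 0 0.7" --pt "-12.5 -20.5 4.5 0 0 0 0.7"

```text
time: 0.93
position: [0.4437, 0.3061, 0.1801]
tool_rot: [-0.101, 0.995, -0.0, -0.0]
ft_force: [-0.4, 0.1, 0.3]
grip_width: 0.0611
```

```bash
python3 -c "
from h import *
go((.4717,.278,.17),102)"
```

```text
t 0.93 [-2.18 -3.32  1.01 -0.   -0.04 -0.41] F [-0.4  0.1  0.3] grip 0.0611 pos [0.4437 0.3061 0.1801]
```

Call:
apply_moves --pt "-1 -1.5 0 0 0 0 0.7" --pt "-1 -1.5 0 0 0 0 0.7" --pt "-1 -1.5 0 0 0 0 0.7"

```text
time: 1.18
position: [0.456, 0.2943, 0.1802]
tool_rot: [-0.1, 0.995, 0.0, -0.001]
ft_force: [-0.3, -0.7, 0.7]
grip_width: 0.0611
```

```bash
python3 -c "
from h import *
go((.4717,.278,.17),102)
snap('side','s1',(300,180,460,300),5)
snap('top','t1',(200,240,340,345),5)
go((.4717,.278,.17),102)"
```

```text
t 1.18 [-1.22 -1.91  1.02  0.01 -0.07 -0.57] F [-0.3 -0.7  0.7] grip 0.0611 pos [0.456  0.2943 0.1802]
t 1.28 [-1.32 -2.08  1.05  0.02 -0.07 -0.37] F [ 0.1 -0.6 -0.1] grip 0.061 pos [0.4546 0.2957 0.1806]
```

View pics/s1.png

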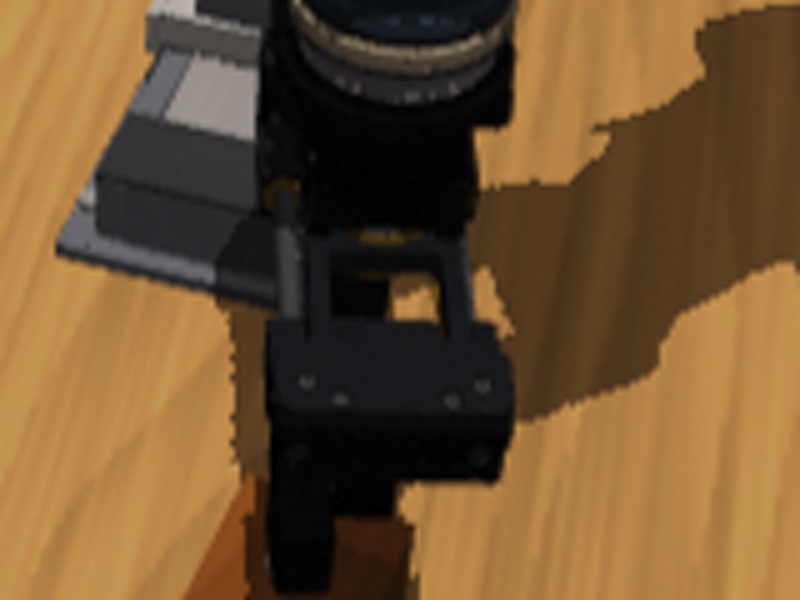

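Call:
apply_moves --pt "-1.3 -2.0 1 0 0 0 0.7" --pt "-1.3 -2.0 3 0 0 0 0.7" --pt "-1.3 -2.0 3 0 0 0 0.7" --pt "-1.3 -2.0 3 0 0 0 0.7"

```text
time: 1.62
position: [0.4703, 0.2791, 0.1501]
tool_rot: [-0.102, 0.995, -0.0, -0.002]
ft_force: [-0.8, -0.8, 0.7]
grip_width: 0.0608
```

```bash
python3 -c "
from h import *
go((.472,.279,.097),102)"
```

```text
t 1.62 [-0.18 -0.04  5.31 -0.   -0.2  -0.3 ] F [-0.8 -0.8  0.7] grip 0.0608 pos [0.4703 0.2791 0.1501]
```

Call:
apply_moves --pt "-0.2 0 2 0 0 0 0.7" --pt "-0.2 0 4 0 0 0 0.7" --pt "-0.2 0 5.3 0 0 0 0.7" --pt "-0.2 0 5.3 0 0 0 0.7" --pt "-0.2 0 5.3 0 0 0 0.7"

```text
time: 2.03
position: [0.4736, 0.2795, 0.0981]
tool_rot: [-0.102, 0.995, -0.0, -0.0]
ft_force: [-0.3, -0.6, 0.6]
grip_width: 0.0612
```

Call:
apply_moves --pt "0 0 0 0 0 0 0.45" --pt "0 0 0 0 0 0 0.2" --pt "0 0 0 0 0 0 0.2" --pt "0 0 0 0 0 0 0.2" --pt "0 0 0 0 0 0 0.2" --newtons 15

```text
time: 2.45
position: [0.4747, 0.2789, 0.0984]
tool_rot: [-0.101, 0.995, 0.0, 0.001]
ft_force: [-0.7, 0.6, 3.4]
grip_width: 0.036
```

```bash
python3 -c "
from h import *
go((.472,.279,.097),102)"
```

```text
t 2.45 [ 0.27  0.07  0.14  0.02  0.08 -0.41] F [-0.7  0.6  3.4] grip 0.036 pos [0.4747 0.2789 0.0984]
```

Call:
apply_moves --pt "0 0 0 0 0 0 0.2" --pt "0 0 -2 0 0 0 0.2" --pt "0 0 -5 0 0 0 0.2" --pt "0 0 -8 0 0 0 0.2" --pt "0 0 -10 0 0 0 0.2" --newtons 50

```text
time: 2.87
position: [0.4749, 0.2787, 0.1998]
tool_rot: [-0.101, 0.995, 0.0, 0.001]
ft_force: [1.1, 0.2, -1.4]
grip_width: 0.0361
```

```bash
python3 -c "
from h import *
go((.5352,-.1264,.20),83.3)"
```

```text
t 2.87 [ 2.24e+00 -4.09e+01 -3.00e-02  2.00e-02  1.10e-01  1.83e+01] F [ 1.1  0.2 -1.4] grip 0.0361 pos [0.4749 0.2787 0.1998]
```

Call:
apply_moves --pt "2.2 -40 0 0 0 18.3 0.2" --pt "2.2 -40 0 0 0 18.3 0.2" --pt "2.2 -40 0 0 0 18.3 0.2" --pt "2.2 -40 0 0 0 18.3 0.2" --pt "2.2 -40 0 0 0 18.3 0.2"

```text
time: 3.28
position: [0.5045, 0.0708, 0.1977]
tool_rot: [0.058, 0.998, -0.0, -0.0]
ft_force: [0.9, -0.1, -1.4]
grip_width: 0.0359
```

```bash
python3 -c "
from h import *
go((.5352,-.1264,.20),83.3)"
```

```text
t 3.28 [-5.340e+00 -1.923e+01 -2.300e-01 -1.000e-02 -2.000e-02  3.000e-02] F [ 0.9 -0.1 -1.4] grip 0.0359 pos [0.5045 0.0708 0.1977]
```

Call:
apply_moves --pt "-5.3 -19 -0.2 0 0 0 0.2" --pt "-5.3 -19 -0.2 0 0 0 0.2" --pt "-5.3 -19 -0.2 0 0 0 0.2" --pt "-5.3 -19 -0.2 0 0 0 0.2" --pt "-5.3 -19 -0.2 0 0 0 0.2"

```text
time: 3.7
position: [0.5356, -0.126, 0.1996]
tool_rot: [0.059, 0.998, -0.001, 0.0]
ft_force: [0.7, -0.1, -0.6]
grip_width: 0.0357
```

Call:
apply_moves --pt "0 0 2 0 0 0 0.2" --pt "0 0 2 0 0 0 0.2"

```text
time: 3.87
position: [0.5338, -0.124, 0.1772]
tool_rot: [0.061, 0.998, 0.001, -0.002]
ft_force: [-1.9, 0.5, -1.4]
grip_width: 0.0358
```

```bash
python3 -c "
from h import *
go((.5352,-.1264,.18),83.3)
snap('side','s2',(320,110,410,190),8)
go((.5352,-.1264,.18),83.3)
o=np.array(robot.get_obs()['position'])
print(proj('side',[o-[0,0,.0784],[.5352,-.1264,.068]]))
"
```

```text
t 3.87 [-0.17 -0.22 -0.28  0.09 -0.29 -0.24] F [-1.9  0.5 -1.4] grip 0.0358 pos [ 0.5338 -0.124   0.1772]
t 3.92 [-0.23 -0.38 -0.21  0.12 -0.33 -0.13] F [-1.2  0.9 -0.6] grip 0.0358 pos [ 0.5334 -0.1224  0.1779]
[[362.12878997 155.72248466]
 [360.79595907 165.36156935]]
```

View pics/s2.png

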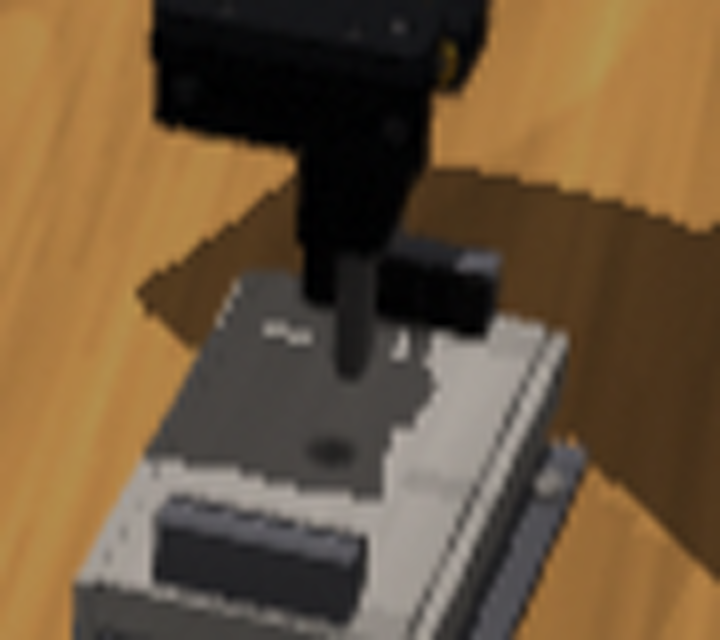

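```bash
python3 -c "
from h import *
h=atz('side',361.3,166.4,.068); t=atz('side',363.4,156.4,.0995)
p=np.array(robot.get_obs()['position'])
print(h,t,t-p, h-t)
print('x offset tool', t-np.array([.5336,-.1232,.1775]))
go((.5372,-.1244,.165),83.3)
"
```

```text
[ 0.53333833 -0.12255029  0.068     ] [ 0.53001    -0.12043011  0.0995    ] [-0.00337502  0.00196637 -0.07842786] [ 0.00332834 -0.00212018 -0.0315    ]
x offset tool [-0.00359     0.00276989 -0.078     ]
t 3.92 [-0.41 -0.16  1.29  0.12 -0.33 -0.13] F [-1.2  0.9 -0.6] grip 0.0358 pos [ 0.5334 -0.1224  0.1779]
```

Call:
apply_moves --pt "-0.4 -0.2 1.3 0 0 0 0.2" --pt "-0.4 -0.2 2.3 0 0 0 0.2" --pt "-0.4 -0.2 2.5 0 0 0 0.2" --pt "-0.4 -0.2 2.5 0 0 0 0.2" --pt "-0.4 -0.2 2.5 0 0 0 0.2"

```text
time: 4.33
position: [0.5391, -0.1239, 0.1545]
tool_rot: [0.058, 0.998, 0.0, -0.0]
ft_force: [-0.6, 0.8, -0.5]
grip_width: 0.0356
```

```bash
python3 -c "
from h import *
go((.537,-.1246,.15),83.3)
snap('side','s3',(330,130,395,185),10)
go((.537,-.1246,.15),83.3)
"
```

```text
t 4.33 [ 0.2  -0.09  0.45  0.01 -0.04  0.07] F [-0.6  0.8 -0.5] grip 0.0356 pos [ 0.5391 -0.1239  0.1545]
t 4.38 [ 0.23 -0.07  0.49 -0.    0.01  0.06] F [-0.3  0.  -1.6] grip 0.0358 pos [ 0.5393 -0.1242  0.1549]
```

View pics/s3.png

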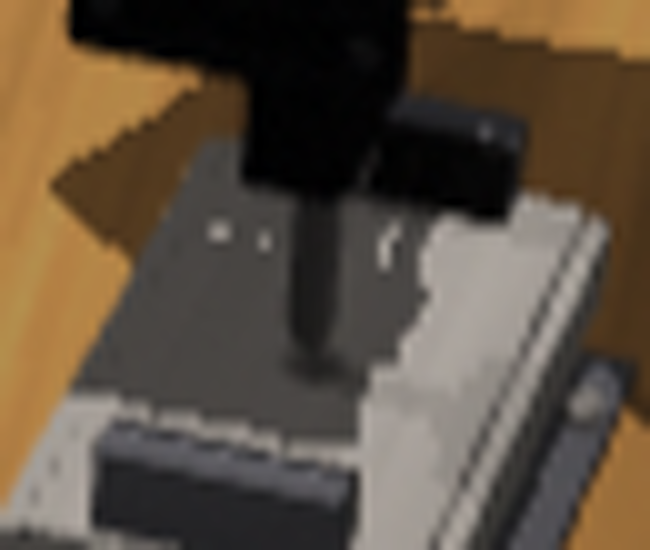

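Call:
apply_moves --pt "0.2 -0.05 0 0 0 0 0.2" --pt "0.2 -0.05 0.5 0 0 0 0.2" --pt "0.2 -0.05 0.8 0 0 0 0.2" --pt "0.2 -0.05 1.1 0 0 0 0.2" --pt "0.2 -0.05 1.1 0 0 0 0.2"

```text
time: 4.8
position: [0.5368, -0.125, 0.143]
tool_rot: [0.058, 0.998, 0.0, -0.0]
ft_force: [-0.0, -0.4, -1.9]
grip_width: 0.0356
```

```bash
python3 -c "
from h import *
go((.537,-.1246,.138),83.3)
"
```

```text
t 4.80 [-0.01  0.04  0.5   0.02 -0.05 -0.01] F [-0.  -0.4 -1.9] grip 0.0356 pos [ 0.5368 -0.125   0.143 ]
```

Call:
apply_moves --pt "0 0 0.3 0 0 0 0.2" --pt "0 0 0.6 0 0 0 0.2" --pt "0 0 0.8 0 0 0 0.2" --pt "0 0 0.8 0 0 0 0.2"

```text
time: 5.13
position: [0.5375, -0.1255, 0.1354]
tool_rot: [0.058, 0.998, -0.0, 0.0]
ft_force: [0.4, -2.2, -2.9]
grip_width: 0.0359
```

```bash
python3 -c "
from h import *
go((.537,-.1246,.1244),83.3)
"
```

```text
t 5.13 [ 0.06  0.09  1.1  -0.04  0.04  0.  ] F [ 0.4 -2.2 -2.9] grip 0.0359 pos [ 0.5375 -0.1255  0.1354]
```

Call:
apply_moves --pt "0 0.05 0.3 0 0 0 0.2" --pt "0 0.05 0.6 0 0 0 0.2" --pt "0 0.05 0.9 0 0 0 0.2" --pt "0 0.05 0.9 0 0 0 0.2"

```text
time: 5.47
position: [0.5376, -0.1249, 0.1263]
tool_rot: [0.058, 0.998, -0.0, 0.0]
ft_force: [1.0, -3.3, -3.0]
grip_width: 0.0358
```

Call:
apply_moves --pt "0 0 0.1 0 0 0 0.2" --pt "0 0 0.2 0 0 0 0.2" --pt "0 0 0.2 0 0 0 0.2"

```text
time: 5.72
position: [0.5376, -0.1247, 0.1247]
tool_rot: [0.058, 0.998, -0.0, 0.0]
ft_force: [2.2, -3.1, -1.0]
grip_width: 0.0359
```

Call:
apply_moves --pt "0 0 0.1 0 0 0 0.2" --pt "0 0 0.1 0 0 0 0.2" --pt "0 0 0.15 0 0 0 0.2" --pt "0 0 0.15 0 0 0 0.2"

```text
time: 6.05
position: [0.5377, -0.1248, 0.1243]
tool_rot: [0.058, 0.998, -0.0, 0.001]
ft_force: [0.2, -2.6, 6.6]
grip_width: 0.0356
```

Call:
apply_moves --pt "0 0.2 0 0 0 0 0.2" --pt "0 0.4 0 0 0 0 0.2" --pt "0 0.6 0 0 0 0 0.2" --pt "0 0.8 0 0 0 0 0.2" --pt "0 1.0 0 0 0 0 0.2"

```text
time: 6.47
position: [0.5388, -0.1163, 0.1243]
tool_rot: [0.058, 0.998, -0.002, 0.001]
ft_force: [-1.5, -6.6, 5.6]
grip_width: 0.0357
```

```bash
python3 -c "
from h import *
go((.537,-.1246,.1244),83.3)
"
```

```text
t 6.47 [ 0.08 -0.84 -0.01 -0.21  0.09  0.09] F [-1.5 -6.6  5.6] grip 0.0357 pos [ 0.5388 -0.1163  0.1243]
```

Call:
apply_moves --pt "0 0.2 0 0 0 0 0.2" --pt "0 0.4 0 0 0 0 0.2" --pt "0 0.6 0 0 0 0 0.2" --pt "0 0.8 0 0 0 0 0.2" --pt "0 1.0 0 0 0 0 0.2"

```text
time: 6.88
position: [0.54, -0.1064, 0.1243]
tool_rot: [0.058, 0.998, -0.002, 0.001]
ft_force: [-0.1, -6.9, 6.1]
grip_width: 0.0355
```

Call:
apply_moves --pt "0 0.2 0 0 0 0 0.2" --pt "0 0.4 0 0 0 0 0.2" --pt "0 0.6 0 0 0 0 0.2" --pt "0 0.8 0 0 0 0 0.2" --pt "0 1.0 0 0 0 0 0.2"

```text
time: 7.3
position: [0.5413, -0.0964, 0.1243]
tool_rot: [0.058, 0.998, -0.002, 0.001]
ft_force: [-1.0, -7.2, 5.5]
grip_width: 0.0356
```

Call:
apply_moves --pt "0 0.2 0 0 0 0 0.2" --pt "0 0.4 0 0 0 0 0.2" --pt "0 0.6 0 0 0 0 0.2" --pt "0 0.8 0 0 0 0 0.2" --pt "0 1.0 0 0 0 0 0.2"

```text
time: 7.72
position: [0.5424, -0.0865, 0.1243]
tool_rot: [0.058, 0.998, -0.002, 0.001]
ft_force: [-1.2, -7.2, 6.8]
grip_width: 0.0358
```

Call:
apply_moves --pt "0 0.2 0 0 0 0 0.2" --pt "0 0.4 0 0 0 0 0.2" --pt "0 0.6 0 0 0 0 0.2" --pt "0 0.8 0 0 0 0 0.2" --pt "0 1.0 0 0 0 0 0.2"

```text
time: 8.13
position: [0.5435, -0.0749, 0.1233]
tool_rot: [0.059, 0.998, -0.0, 0.001]
ft_force: [2.3, -2.9, 1.8]
grip_width: 0.0356
```

The nose is dropping: z fell 1 mm and the contact force went. I'll stop sliding and press gently.

Call:
apply_moves --pt "0 0 0.1 0 0 0 0.2" --pt "0 0 0.2 0 0 0 0.2" --pt "0 0 0.3 0 0 0 0.2" --pt "0 0 0.3 0 0 0 0.2"

```text
time: 8.47
position: [0.5431, -0.075, 0.12]
tool_rot: [0.058, 0.998, -0.0, 0.0]
ft_force: [1.4, -2.9, 1.6]
grip_width: 0.0362
```

Call:
apply_moves --pt "0 0 0.2 0 0 0 0.2" --pt "0 0 0.4 0 0 0 0.2" --pt "0 0 0.5 0 0 0 0.2" --pt "0 0 0.5 0 0 0 0.2"

```text
time: 8.8
position: [0.5433, -0.0758, 0.1149]
tool_rot: [0.058, 0.998, -0.001, 0.0]
ft_force: [1.1, -5.6, 0.3]
grip_width: 0.036
```

Call:
apply_moves --pt "0 -0.1 0.2 0 0 0 0.2" --pt "0 -0.1 0.5 0 0 0 0.2" --pt "0 -0.1 0.8 0 0 0 0.2" --pt "0 -0.1 1.0 0 0 0 0.2" --pt "0 -0.1 1.0 0 0 0 0.2"

```text
time: 9.22
position: [0.5433, -0.0761, 0.1047]
tool_rot: [0.058, 0.998, -0.0, 0.0]
ft_force: [3.4, -3.7, -1.8]
grip_width: 0.0353
```

Call:
apply_moves --pt "0 -0.05 0.2 0 0 0 0.2" --pt "0 -0.05 0.4 0 0 0 0.2" --pt "0 -0.05 0.6 0 0 0 0.2" --pt "0 -0.05 0.75 0 0 0 0.2" --pt "0 -0.05 0.75 0 0 0 0.2"

```text
time: 9.63
position: [0.5433, -0.0763, 0.0975]
tool_rot: [0.059, 0.998, 0.0, 0.0]
ft_force: [5.1, -2.1, 0.9]
grip_width: 0.0358
```

Call:
apply_moves --pt "0 0 0.1 0 0 0 0.2" --pt "0 0 0.1 0 0 0 0.2" --pt "0 0 0.15 0 0 0 0.2" --pt "0 0 0.15 0 0 0 0.2"

```text
time: 9.97
position: [0.5433, -0.0763, 0.0964]
tool_rot: [0.058, 0.998, -0.0, 0.0]
ft_force: [5.3, -1.6, 3.9]
grip_width: 0.0355
```

Call:
apply_moves --pt "0.05 0 0.1 0 0 0 0.2" --pt "0.05 0 0.15 0 0 0 0.2" --pt "0.05 0 0.15 0 0 0 0.2"

```text
time: 10.22
position: [0.5433, -0.0764, 0.0963]
tool_rot: [0.059, 0.998, -0.0, 0.001]
ft_force: [3.2, -2.2, 13.1]
grip_width: 0.0359
```

Firm stop at z = 0.0963 (0.0964 expected when home). Now I'll relieve the load and release.

Call:
apply_moves --pt "-0.05 0 -0.15 0 0 0 0.2" --pt "-0.05 0 -0.2 0 0 0 0.45" --pt "-0.05 0 -0.2 0 0 0 0.6" --pt "-0.05 0 -0.2 0 0 0 0.7" --pt "-0.05 0 -0.2 0 0 0 0.7"

```text
time: 10.63
position: [0.5405, -0.0754, 0.0957]
tool_rot: [0.058, 0.998, 0.001, -0.003]
ft_force: [0.2, 0.9, 1.1]
grip_width: 0.0517
```

Call:
apply_moves --pt "0 0 0 0 0 0 0.7" --pt "0 0 -2 0 0 0 0.7" --pt "0 0 -5 0 0 0 0.7" --pt "0 0 -9 0 0 0 0.7" --pt "0 0 -12 0 0 0 0.7"

```text
time: 11.05
position: [0.5424, -0.0761, 0.2184]
tool_rot: [0.058, 0.998, 0.0, -0.001]
ft_force: [0.6, -0.5, 0.7]
grip_width: 0.0606
```

Call:
apply_moves --pt "15 -4 -4 0 0 0 0.7" --pt "15 -4 -4 0 0 0 0.7" --pt "15 -4 -4 0 0 0 0.7" --pt "15 -4 -4 0 0 0 0.7" --pt "15 -4 -4 0 0 0 0.7"

```text
time: 11.47
position: [0.3823, -0.0967, 0.257]
tool_rot: [0.059, 0.998, 0.001, -0.003]
ft_force: [1.0, 0.4, 0.1]
grip_width: 0.0609
```

```bash
python3 -c "
from h import *
snap('side','s4',(300,90,430,190),6)
snap('top','t4')
im=np.load('pics/t4.npy')[150:345,205:525];cv2.imwrite('pics/t4.png',cv2.resize(im,None,fx=2.5,fy=2.5,interpolation=cv2.INTER_CUBIC)[:,:,::-1])
print(st())
"
```

```text
{'time': 11.5667, 'position': [0.388, -0.0984, 0.2571], 'tool_rot': [0.0593, 0.9982, 0.0, 0.0001], 'ft_force': [0.0937, -0.2615, -0.0109], 'grip_width': 0.0609, 'q': [-0.5295, 0.1985, 1.9411, 0.0003, 1.0018, -1.9818]}
```

View pics/s4.png

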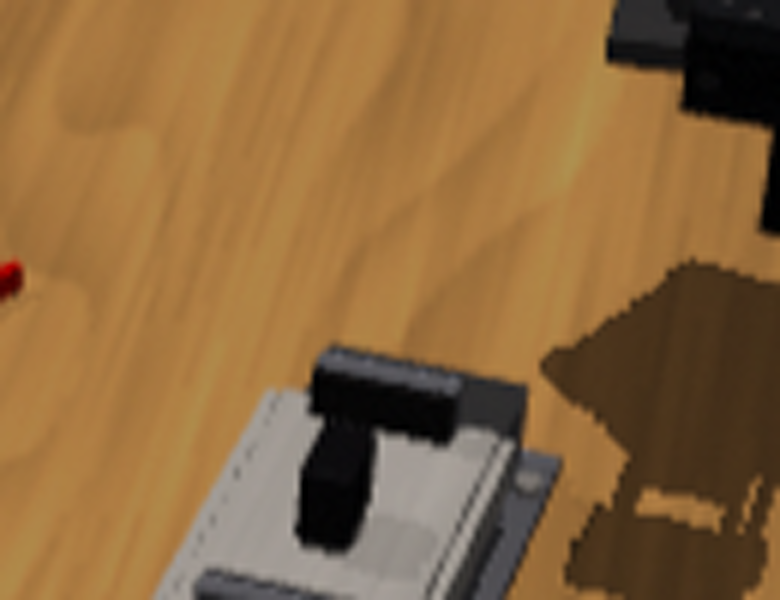

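View pics/t4.png

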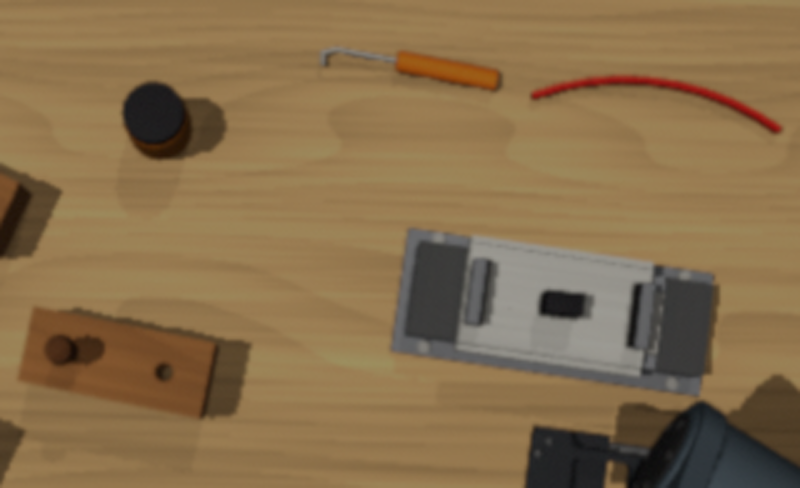

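```bash
python3 -c "
from h import *
print(proj('top',[.5405,-.076,.108]),proj('side',[[.5405,-.076,.108],[.5405,-.076,.136]]))
robot.hand_in(); print(st()['time'])"
```

```text
[[430.34585438 270.67623965]] [[356.12472165 163.78245336]
 [356.84559925 153.8316841 ]]
the job is handed in; nothing more can be done
the job is handed in; nothing more can be done
```

The pin is locked fully home and upright in the rail hole, and I handed the job in at about 11.6 s of the 64 s allowed.

- **Taking the pin:** I lifted it from the tool block nearest the base, the one that also holds the awl.
- **Finding the rail hole:** I lowered the pin through the carriage hole until it rested on the rail with about 6–8 N. I then slid the carriage about 49 mm towards +y, the end with more free rail, until the nose dropped in.
- **Seating it:** The pin stopped firmly at a gripper height of 0.0963 m, against 0.0964 m expected with the collar on the carriage. The highest vertical force reading while pressing was about 13 N, well under 30 N. I then let go and backed the arm away.

**Last checks:**
- The top of the grip shows at about (431, 271) in the top view, where (430.3, 270.7) is predicted for a pin fully home.
- In the side view it is at about (356, 163.5), where (356.1, 163.8) is predicted. A pin still resting on the rail would be at (356.8, 153.8).
- In the pictures the pin looks upright; the awl, jar, bumper strip and hook tool look undisturbed, and the gripper is clear.
- The force sensor reads about zero.
- No check failed. The only disagreement was early on: the two cameras differed by about 4 mm on the carriage hole position, so I lined the pin up from the side view of pin and hole together.

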